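# Nest a crystal tray in the dry box and ease its spring flap shut

## Robot

A 6-joint arm with a two-finger parallel gripper is mounted at the origin on the work surface. World frame = base frame: x ahead of the robot, y to its left, z up, the work surface at z = 0. Lengths are in m, angles in rad, forces in N, time in s.
With the tool pointing down it reaches from about 0.35 to 0.775 m from the base axis. Payload 7.3 kg.
Tool frame: the origin (TCP) lies at the centre of the arm's flange, where the gripper is bolted on; the fingertips stand 178 mm ahead of it and the grasp point (between the pads) lies 159 mm ahead of it; z points along the fingers, y is the line along which they close (so a half turn about z gives the same grasp; the last joint's range is limited). The gripper opens to 92 mm and grips with 3 to 60 N. Pads are 19 mm wide; open, the fingers measure 130 mm over their backs; the gripper's body (75 mm by 190 mm) begins 47 mm behind the grasp point.
Start: joints at [1.05, 0.342, 1.524, -0, 1.275, -0.146], TCP at [0.192, 0.489, 0.405] pointing down, gripper open.
Joint ranges: [-2.53, 2.53], [-0.77, 2.02], [0.04, 2.7], [-1, 4.14], [0.28, 2.66], [-3.11, 3.11]. Speed limits (rad/s): [2.57, 2.57, 3.14, 3.14, 3.14, 3.14].

## Interface

Orientations are given as [roll, pitch, yaw] about the fixed x, y, z axes, in that order (R = Rz(yaw) Ry(pitch) Rx(roll)).
In Python, from cell import telemetry, vision, ticket gives the robot as it stands.
- The arm moves only by the shell command python3 -m crank 'ROWS' [FORCE]. ROWS is JSON, a list of rows, each a list of 5 numbers: the gripper command: -1 is shut, 1 is fully open, values between are in proportion, then the shift along the tool's x, y, z in mm, then the turn about the tool's z in rad. In form: [[fingers, dx, dy, dz, roll], ...]. A call has 1 to 12 rows; each row is the pose to reach, as a shift and turn from the pose commanded when the call began, along the tool's axes at that moment; what a row does not reach only later rows make up. A row lasts 1/12 s, in which the tool goes at most 41.7 mm and 7.16 degrees, less where a joint would pass 70% of its speed; a pose out of reach is approached as far as the arm can. A call with a gripper value outside its range is refused whole. The fingers move at their own pace and stop on an object; FORCE is the grip in N (left out, the last holds). Time passes only in rows, so rows that repeat a pose let the fingers close. It gives the time, the measured TCP pose, the force, the opening and the grip force at its end, in the units of the state.
- telemetry.observe(): the state, without advancing time (a new reading comes with each control period).
- vision.read_camera(name): name is "scene" or "side" or "wrist"; returns (picture, depth): 420x560x3 uint8, red, green, blue; 420x560 float32, m along the optical axis (not along the pixel's ray), 0 where there is no reading.
- vision.get_calibration(name): a dict with "camera_matrix" (3x3 intrinsics, pixels), "rvec" (rotation vector, rad) and "tvec" (3), from world to camera coordinates, as OpenCV has them. Camera axes: x right, y down, z forward; pixel columns grow to the right and rows downward; lengths in m; the calibration is good to about 2 mm. A picture is of the moment at which its call begins: read the wrist's pose just before it. get_calibration takes no time and is no camera call; for the wrist camera it gives the pose at the moment of the call.
- ticket.hand_in(): hands the job in; it is judged then, once.
The state is a dict: "time": time; "qpos": joint angles; "qvel": joint speeds; "joint_efforts": joint torques, N m; "tool_pos": TCP position; "tool_rot": TCP orientation; "contact_force": force on the tool from outside, world axes, zero at the start; "torque": the same for the moment, N m; "opening": finger opening in m; "grip_force": force on a finger pad.
Only numpy, scipy, OpenCV 4.12 (cv2) and the standard library are available. Lean on these libraries where they do the work, as an engineer would, in place of code of your own. Each camera call takes 0.05 s, during which the arm holds its last target. There are 200 camera calls.

## Task

Put the loose black crystal tray away in the dry box: lift the box's spring-closing flap by its bar and lay it right back so that it stays open by itself, then nest the tray on the matching black tray inside, turned so that the two outlines agree and lowered gently until it is fully seated. Then bring the flap over and ease it all the way down by hand until it is fully shut, never letting it slam, and let go; leave everything else on the table where it is.

Things in the scene. Friction and masses are not known exactly. Their poses are not given: they have to be found in the camera images.
- drybox: aluminium dry box, fixed to the table: 152 mm deep (its x), 202 mm wide (its y), walls 6 mm thick and 80 mm high, open at the top under the flap; inner floor 8 mm above the table. Origin under its centre at table height. Its -x axis points to its front, where the flap's bar is; the hinge runs along its rear wall.
- flap (a joint): angle of the 0.25 kg flap, rad: 0 shut and level; 2.2 laid back on its stop, 36 deg past upright. Below about 1.6 an over-centre spring strut (on the box's +y side) and its weight pull it shut: the bar needs holding up with about 3 N when nearly shut, less higher up. Beyond 1.6 it is pulled back to the stop and stays there by itself until drawn forward with about 1.5 N at the bar.
- flap_hinge (a point): middle of the flap's hinge axis, fixed to the box: 73 mm behind the box centre (box +x), 84 mm above the table. The axis runs along the box's y; this point's axes are the box's. At flap angle a the bar is 192 mm cos a in front of this axis (towards box -x) and 192 mm sin a above it, within 2 mm.
- flap_bar (a point): middle of the flap's steel bar handle: round, 12 mm thick, parallel to the hinge, 116 mm between the middles of two black lugs 8 mm thick, 192 mm from the hinge axis. Flap shut, it is 86 mm above the table and 43 mm in front of the box's front wall, free above and below. The bar may turn between the fingers as the flap swings. Axes turn with the flap: x to the hinge, y along the bar.
- tray_center (a point): centre, half-way up, of the loose black tray (30 mm high, 0.11 to 0.23 kg). From above 100 mm long (its x), 56 mm wide (its y): the -x end square, the +x end a half circle, sides straight from x -50 to +22 mm. Walls 3 mm; below them a foot 6 mm high, set in 5 mm all round (7 mm at the bottom), that enters the rim of the tray below with 2 mm of play. White foam, six orange crystals fixed inside.
- tray_low_center (a point): centre, half-way up, of the identical black tray lying loose on the floor of the dry box; same axes. A tray nested on it has its centre 24 mm above this one and the half-round ends on the same side; turned the wrong way it stays on the rim, 6 mm too high.
- tray: the loose black tray once more, its origin at the centre of its underside, 15 mm below its centre point
- lens_tray: blue rectangular lens tray with six green lenses, 100 x 66 x 30 mm, loose, not part of the job; origin at the centre of its underside
- cleaner: amber bottle of lens cleaner with black cap, 52 mm in diameter, 115 mm high, loose; origin under its centre
- lens_mount: black round lens mount on a post and base, 130 mm high, loose; origin under its base
- mirror_mount: black square mirror mount on a post and base, 123 mm high, loose; origin under its base
- driver: red-handled screwdriver, 190 mm long along its x, lying loose
- micrometer: small metal micrometer head lying loose, 85 mm long along its x, 18 mm thick
Things that resemble listed ones, but are neither listed nor needed, are in the scene too. What is shaped like the tray but red or yellow is not meant.

How it is judged:
On the way, in this order (a step that is already met when the one before it is completed fails the run):
1. the flap is laid right back and stays open (value of joint flap above 2.05 rad), for 0.4 s.
2. the loose tray is nested, fully seated, on the tray in the box (horizontal distance between tray_center and tray_low_center below 0.006 m and z of tray_center in the frame of tray_low_center between 0.021 and 0.0265 m and angle between tray_center's own z axis and vertical below 0.06 rad), for 0.3 s.
3. the flap is fully shut (value of joint flap below 0.03 rad), for 0.3 s.
At the end, for the whole second after the job is handed in: the loose tray is nested on the matching tray, which still lies on the dry box's floor (centres within 6 mm seen from above, 24 mm apart in height within 3 mm, level within 3.5 degrees, at rest), and the flap is fully shut (within 0.03 rad) (all of step 2 and z of tray_low_center in the frame of drybox below 0.03 m and horizontal distance between tray_low_center and drybox below 0.08 m and linear speed of tray below 0.02 m/s and value of joint flap below 0.03 rad); the robot touches nothing.
It fails at once if the flap slams: it swings shut faster than 1.5 rad/s (0.29 m/s at the bar) in its last 15 degrees, as when it is let go well short of shut (value of joint flap below 0.26 rad and velocity of joint flap below -1.5 rad/s).
It fails at once if the tray is dropped into the box: it moves faster than 0.5 m/s within 30 mm of its seat (distance between tray_center and tray_low_center below 0.054 m and linear speed of tray above 0.5 m/s).
It fails at once if another thing on the table is disturbed (moved by more than 20 mm) (distance of any of lens_tray, cleaner, lens_mount, mirror_mount, driver, micrometer from where it was at the start of the episode above 0.02 m).
It also fails if it takes over 72 s, if anything falls off the work surface, if the arm or the gripper's body presses on something with over 40 N, if the wrist force passes 120 N, or if a joint passes its speed limit or range.

## Working session

There is one attempt and no reset: what is moved stays moved. The work goes in short steps, Python scripts to look and compute and a shell command to move; the robot and the scene stay as the last step left them, time stands still between calls to the robot, and variables do not carry over. Pictures are saved under pics/ and viewed, at most 10 in all, crops included, and the job is handed in when it is done.

```bash
ls; mkdir -p pics
python3 - <<'E'
from cell import telemetry, vision
import cv2, numpy as np
print(telemetry.observe())
ims=[]
for n in ["scene","side"]:
    p,d=vision.read_camera(n); np.savez(f"{n}0.npz",p=p,d=d); c=vision.get_calibration(n)
    R=cv2.Rodrigues(np.array(c["rvec"]))[0]; print(n,np.array(c["camera_matrix"]).tolist(),(-R.T@np.array(c["tvec"]).ravel()).round(3),R[2].round(3))
    cv2.imwrite(f"pics/{n}0.png",p[:,:,::-1])
E
```

```text
pics
{'time': 0.0, 'qpos': array([ 1.05000846e+00,  3.42712607e-01,  1.52502299e+00, -1.80275887e-05,
        1.27538831e+00, -1.46048693e-01]), 'qvel': array([ 5.80890088e-05,  8.60020989e-04, -8.43977920e-04, -1.74031482e-03,
       -1.95173267e-03,  1.32376430e-03]), 'joint_efforts': array([-2.07384505e-04, -4.31255150e+01, -2.44218081e+01,  7.17270887e-02,
        5.61798178e-02, -1.41523115e-04]), 'tool_pos': array([0.19210169, 0.48844369, 0.40404792]), 'tool_rot': array([-3.14007519e+00, -2.05788008e-04,  2.76685858e+00]), 'contact_force': array([ 1.16923623, -0.03505485,  0.25558985]), 'torque': array([-0.01153897,  0.02889788, -0.01718016]), 'grip_force': 0.0, 'opening': 0.09220697887852904}
scene [[434.10594243122506, 0.0, 281.4468830927832], [0.0, 434.10594243122506, 210.71911739959737], [0.0, 0.0, 1.0]] [1.123 0.082 0.795] [-0.636  0.068 -0.769]
side [[413.8060858118044, 0.0, 280.06706529200596], [0.0, 413.8060858118044, 207.69170751056694], [0.0, 0.0, 1.0]] [-0.001 -0.526  0.765] [ 0.489  0.606 -0.628]
```

View pics/scene0.png

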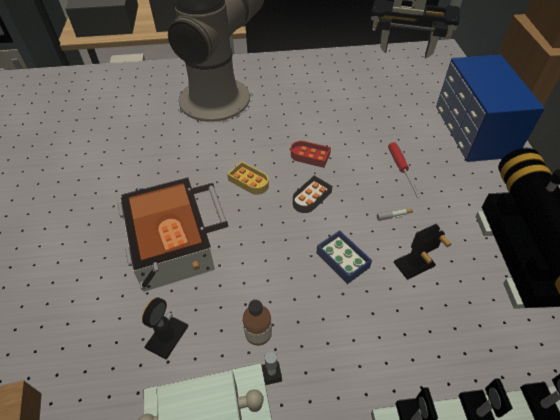

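View pics/side0.png

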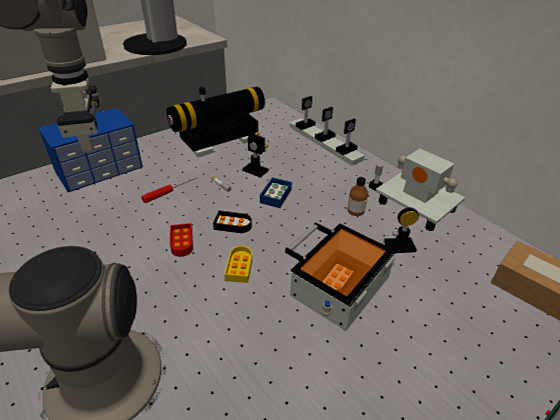

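Scene view: the loose black tray is at (312,193). The look-alikes are red at (311,152) and yellow at (248,178). The dry box is at (167,228), its bar at about (215,205) facing world +y. The blue lens tray is at (344,256), which rules it out. Next I'll measure by depth and confirm the tray in a crop.

```bash
cat > h.py <<'E'
import cv2, numpy as np
from cell import telemetry, vision
def world(name,d,c=None):
    c=c or vision.get_calibration(name); K=np.array(c["camera_matrix"]); R=cv2.Rodrigues(np.array(c["rvec"]))[0]; t=np.array(c["tvec"]).ravel()
    v,u=np.mgrid[:d.shape[0],:d.shape[1]]
    P=np.stack([(u-K[0,2])/K[0,0]*d,(v-K[1,2])/K[1,1]*d,d],-1)
    W=(P-t)@R; W[d<=0]=np.nan; return W
def rect(P):
    (c,s,a)=cv2.minAreaRect((P[:,:2]*1000).astype(np.float32)); return np.round(c,1),np.round(s,1),round(a,1)
E
python3 - <<'E'
from h import *
crops=[]
for n,bb,tb in [("scene",(115,170,235,290),(285,170,340,215)),("side",(275,215,405,330),(205,200,260,240))]:
    z=np.load(n+"0.npz"); p=z["p"]; W=world(n,z["d"]); 
    def sub(b): x0,y0,x1,y1=b; return W[y0:y1,x0:x1].reshape(-1,3),p[y0:y1,x0:x1].reshape(-1,3).astype(int)
    w,c=sub(bb); m=(w[:,2]>.072)&(w[:,2]<.1); print(n,"box top+bar",rect(w[m]),m.sum())
    wm=w[m]; top=wm
    ys=np.histogram(wm[:,1],bins=np.arange(-.4,.3,.01)); print([(round(b,2),k, ) for k,b in zip(*ys) if k>0])
    w,c=sub(tb); m=(w[:,2]>.022)&(w[:,2]<.04); print(n,"tray hi",rect(w[m]),m.sum(), np.nanmax(w[:,2]))
    x0,y0,x1,y1=tb; cr=p[y0-10:y1+10,x0-10:x1+10]; crops.append(cv2.resize(cr,(380,320),interpolation=cv2.INTER_CUBIC))
cv2.imwrite("pics/tray.png",np.hstack(crops)[:,:,::-1])
E
```

```text
scene box top+bar (array([523.6, -85.6]), array([240.7, 209. ]), 13.7) 6587
[(np.float64(-0.21), np.int64(19)), (np.float64(-0.2), np.int64(92)), (np.float64(-0.19), np.int64(134)), (np.float64(-0.18), np.int64(217)), (np.float64(-0.17), np.int64(354)), (np.float64(-0.16), np.int64(385)), (np.float64(-0.15), np.int64(412)), (np.float64(-0.14), np.int64(419)), (np.float64(-0.13), np.int64(419)), (np.float64(-0.12), np.int64(423)), (np.float64(-0.11), np.int64(411)), (np.float64(-0.1), np.int64(402)), (np.float64(-0.09), np.int64(398)), (np.float64(-0.08), np.int64(387)), (np.float64(-0.07), np.int64(388)), (np.float64(-0.06), np.int64(386)), (np.float64(-0.05), np.int64(334)), (np.float64(-0.04), np.int64(295)), (np.float64(-0.03), np.int64(202)), (np.float64(-0.02), np.int64(146)), (np.float64(-0.01), np.int64(86)), (np.float64(0.0), np.int64(114)), (np.float64(0.01), np.int64(116)), (np.float64(0.02), np.int64(48))]
scene tray hi (array([439.8, 224.3]), array([ 58.6, 102.4]), 41.6) 310 0.03358697307974428
side box top+bar (array([568.6, -76.8]), array([335.7, 210.4]), 13.8) 5436
[(n
[... 240 characters left out ...]
(341)), (np.float64(-0.14), np.int64(325)), (np.float64(-0.13), np.int64(333)), (np.float64(-0.12), np.int64(336)), (np.float64(-0.11), np.int64(332)), (np.float64(-0.1), np.int64(313)), (np.float64(-0.09), np.int64(308)), (np.float64(-0.08), np.int64(307)), (np.float64(-0.07), np.int64(295)), (np.float64(-0.06), np.int64(272)), (np.float64(-0.05), np.int64(203)), (np.float64(-0.04), np.int64(160)), (np.float64(-0.03), np.int64(106)), (np.float64(-0.02), np.int64(68)), (np.float64(-0.01), np.int64(95)), (np.float64(0.0), np.int64(91)), (np.float64(0.01), np.int64(64)), (np.float64(0.02), np.int64(10))]
side tray hi (array([440. , 222.1]), array([ 64.3, 100. ]), 42.5) 266 0.034601050528826914
```

View pics/tray.png

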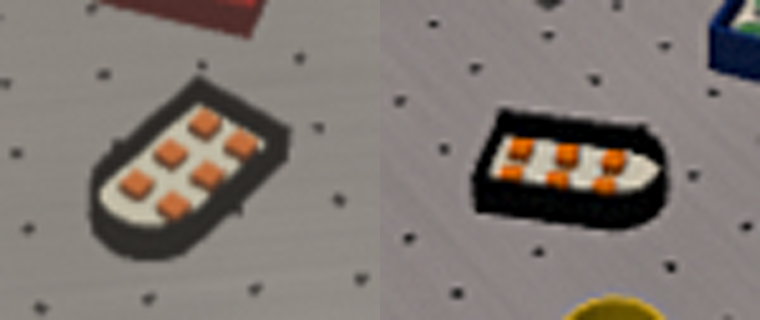

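Crop: this is the black-walled tray with white foam and six orange crystals. The square end is upper right in the scene view and the round end is towards +x,-y, so its yaw is about -48°. Next is the box frame.

Run:
```python
from h import *
for n,bb in [("scene",(115,170,235,290)),("side",(275,215,405,330))]:
    z=np.load(n+"0.npz"); W=world(n,z["d"]); x0,y0,x1,y1=bb; w=W[y0:y1,x0:x1].reshape(-1,3)
    w=w[(w[:,2]>.072)&(w[:,2]<.105)]
    a=np.radians(-76.3); X=np.array([np.cos(a),np.sin(a)]); Y=np.array([-X[1],X[0]])
    o=np.array([.52,-.10]); s=(w[:,:2]-o)@X; t=(w[:,:2]-o)@Y
    h,e=np.histogram(s,np.arange(-.2,.15,.006))
    for k,b in zip(h,e):
        if k:
            q=(s>=b)&(s<b+.006); print(round(b,3),k,np.percentile(t[q],[1,50,99]).round(3),np.percentile(w[q,2],[5,50,95]).round(3))
    q=s<-.118; 
    m=w[q]; print("bar",m.mean(0), rect(m))
```

```text
-0.122 11 [-0.05   0.018  0.067] [0.086 0.089 0.091]
-0.116 125 [-0.051  0.016  0.071] [0.088 0.092 0.094]
-0.11 134 [-0.052  0.014  0.07 ] [0.085 0.091 0.094]
-0.104 37 [-0.054  0.063  0.07 ] [0.081 0.091 0.094]
-0.098 35 [-0.052  0.062  0.071] [0.082 0.092 0.094]
-0.092 34 [-0.054  0.062  0.071] [0.082 0.09  0.094]
-0.086 36 [-0.052  0.063  0.071] [0.082 0.091 0.094]
-0.08 38 [-0.055  0.009  0.071] [0.082 0.09  0.095]
-0.074 86 [-0.086  0.025  0.108] [0.085 0.089 0.093]
-0.068 222 [-0.091  0.024  0.11 ] [0.086 0.089 0.094]
-0.062 224 [-0.091  0.023  0.109] [0.086 0.089 0.093]
-0.056 221 [-0.089  0.024  0.109] [0.083 0.089 0.091]
-0.05 226 [-0.092  0.023  0.109] [0.085 0.089 0.091]
-0.044 225 [-0.091  0.024  0.109] [0.085 0.089 0.091]
-0.038 226 [-0.09   0.024  0.109] [0.085 0.089 0.091]
-0.032 229 [-0.091  0.024  0.109] [0.084 0.089 0.091]
-0.026 229 [-0.089  0.026  0.109] [0.082 0.089 0.091]
-0.02 231 [-0.09   0.025  0.109] [0.085 0.089 0.091]
-0.014 227 [-0.09   0.024  0.109] [0.086 0.089 0.09 ]
-0.008 232 [-0.09   0.024  0.109] [0.084 0.089 0.091]
-0.002 232 [-0.092  0.026  0.10
[... 2265 characters left out ...]
2 [-0.11  -0.008  0.107] [0.075 0.089 0.091]
0.04 221 [-0.113 -0.016  0.189] [0.074 0.089 0.091]
0.046 220 [-0.095  0.004  0.205] [0.08  0.089 0.092]
0.052 218 [-0.095  0.004  0.211] [0.083 0.089 0.095]
0.058 210 [-0.095 -0.009  0.21 ] [0.082 0.089 0.091]
0.064 203 [-0.095 -0.014  0.105] [0.082 0.089 0.091]
0.07 196 [-0.095 -0.013  0.105] [0.086 0.089 0.091]
0.076 271 [-0.094 -0.009  0.105] [0.081 0.089 0.091]
0.082 220 [-0.094 -0.001  0.106] [0.074 0.082 0.086]
0.088 100 [-0.079 -0.043  0.09 ] [0.081 0.085 0.087]
0.094 2 [-0.05   0.012  0.073] [0.083 0.084 0.085]
bar [nan nan nan] (array([0., 0.]), array([0., 0.]), 0.0)<stdin>:12: RuntimeWarning: Mean of empty slice.
  ret = um.true_divide(
```

```bash
cat >> h.py <<'E'
def go(x,y,z,yaw_deg=None):
    s=telemetry.observe(); from scipy.spatial.transform import Rotation as Ro
    R=Ro.from_euler("xyz",s["tool_rot"]).as_matrix(); d=R.T@(np.array([x,y,z])-s["tool_pos"])*1000
    r=None
    if yaw_deg is not None: r=-((np.radians(yaw_deg)-s["tool_rot"][2]+np.pi)%(2*np.pi)-np.pi)
    print("d tool mm",d.round(1),"roll",r,"yaw",np.degrees(s["tool_rot"][2]).round(2),"pos",s["tool_pos"].round(4),"F",s["contact_force"].round(1),"t",s["time"],"open",s["opening"],"grip",s["grip_force"],"q6",s["qpos"][5].round(2))
E
python3 -c "
from h import *
go(.5006,.0091,.31,193.7)"
```

```text
d tool mm [-462.6 -333.    94.5] roll -0.6138726009980169 yaw 158.53 pos [0.1921 0.4885 0.4041] F [ 0.4  1.  -0.6] t 0.1 open 0.09177504071852231 grip 0.0 q6 -0.15
```

```bash
python3 -m crank '[[-0.35,-230,-166,0,-0.3],[-0.35,-230,-166,0,-0.3],[-0.35,-230,-166,0,-0.3],[-0.35,-462.6,-333,60,-0.614],[-0.35,-462.6,-333,60,-0.614],[-0.35,-462.6,-333,60,-0.614],[-0.35,-462.6,-333,60,-0.614],[-0.35,-462.6,-333,94,-0.614],[-0.35,-462.6,-333,94,-0.614],[-0.35,-462.6,-333,94,-0.614],[-0.35,-462.6,-333,94,-0.614],[-0.35,-462.6,-333,94,-0.614]]' 15; python3 -c "
from h import *
go(.5006,.0091,.245,193.7)"
```

```text
time: 1.1
tool_pos: [0.4471, 0.0919, 0.3348]
tool_rot: [3.141, -0.0, -2.903]
contact_force: [0.9, 0.4, 0.3]
opening: 0.0299
grip_force: 0.0
d tool mm [-32.4 -93.1  89.7] roll -0.00011155194421164083 yaw -166.31 pos [0.4471 0.0919 0.3348] F [0.9 0.4 0.3] t 1.1 open 0.029857043619760132 grip 0.0 q6 -1.78
```

```bash
python3 -m crank '[[-0.35,-32.4,-93,25,0],[-0.35,-32.4,-93,25,0],[-0.35,-32.4,-93,25,0],[-0.35,-32.4,-93,25,0],[-0.35,-32.4,-93,25,0],[-0.35,-32.4,-93,25,0]]'
python3 - <<'E'
from h import *
go(.5006,.0091,.245,193.7)
c=vision.get_calibration("wrist"); p,d=vision.read_camera("wrist"); W=world("wrist",d,c)
cv2.imwrite("pics/w1.png",p[:,:,::-1])
z=W[...,2]; a=np.radians(-76.3); X=np.array([np.cos(a),np.sin(a)]); Y=np.array([-X[1],X[0]])
s=(W[...,:2]-np.array([.5006,.0091]))@X; t=(W[...,:2]-np.array([.5006,.0091]))@Y
m=(z>.075)&(z<.1)&(abs(s)<.02)&(abs(t)<.045); print(m.sum(), np.percentile(s[m],[2,50,98]),np.percentile(t[m],[2,50,98]),np.percentile(z[m],[5,50,95]))
m=(z>.075)&(z<.1)&(s>.01)&(s<.028)&(abs(t)<.08); print(m.sum(),np.percentile(t[m],[2,50,98]))
E
```

```text
time: 1.6
tool_pos: [0.4995, 0.0118, 0.3102]
tool_rot: [3.141, -0.001, -2.902]
contact_force: [-0.6, -0.1, 0.3]
opening: 0.0296
grip_force: 0.0
d tool mm [-0.5 -2.9 65.2] roll 0.00016323028262732464 yaw -166.29 pos [0.4995 0.0118 0.3102] F [-0.6 -0.1  0.3] t 1.6 open 0.029568419596786518 grip 0.0 q6 -1.94
2637 [-0.00475141  0.00085605  0.00665886] [-0.04344205 -0.0040743   0.04272037] [0.08770088 0.09102216 0.09242996]
572 [-0.06265364 -0.0594067   0.05369936]
```

View pics/w1.png

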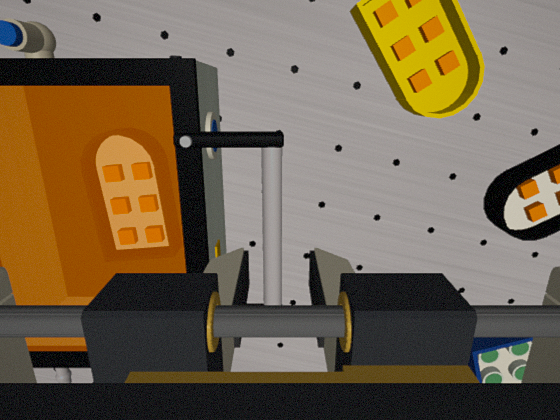

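The wrist view shows the bar at column 272, midway between the fingers (240 and 318). I'll descend and grip.

```bash
python3 -m crank '[[-0.35,0,-1,33,0],[-0.35,0,-1,65,0],[-0.35,0,-1,65,0],[-0.35,0,-1,65,0],[-1,0,-1,65,0],[-1,0,-1,65,0],[-1,0,-1,65,0],[-1,0,-1,65,0],[-1,0,-1,65,0],[-1,0,-1,65,0]]' 15
python3 - <<'E'
from h import *
go(.5006,.0091,.245,193.7)
h=192
for a in [0.2,.5,.8,1.1,1.4,1.7,1.9,2.1]: print(a,"dy",round(-192*(1-np.cos(a)),1),"dz",round(-(192*np.sin(a)-2*0),1))
E
```

```text
time: 2.48
tool_pos: [0.5012, 0.0089, 0.2471]
tool_rot: [-3.138, 0.004, -2.902]
contact_force: [0.4, -8.9, 2.0]
opening: 0.0115
grip_force: 15.0
d tool mm [0.6 0.4 2.1] roll 0.0003947921920843811 yaw -166.28 pos [0.5012 0.0089 0.2471] F [ 0.4 -8.9  2. ] t 2.4833 open 0.01150415105496141 grip 15.001163631677628 q6 -1.94
0.2 dy -3.8 dz -38.1
0.5 dy -23.5 dz -92.0
0.8 dy -58.2 dz -137.7
1.1 dy -104.9 dz -171.1
1.4 dy -159.4 dz -189.2
1.7 dy -216.7 dz -190.4
1.9 dy -254.1 dz -181.7
2.1 dy -288.9 dz -165.7
```

```bash
python3 -m crank '[[-1,0,-2,-19,0],[-1,0,-5,-38,0],[-1,0,-9.6,-56.7,0],[-1,0,-16,-75,0],[-1,0,-24.5,-92,0],[-1,0,-34.5,-108.4,0],[-1,0,-46,-123.7,0],[-1,0,-59,-137.7,0],[-1,0,-73.7,-150.4,0],[-1,0,-89,-161.6,0],[-1,0,-106,-171,0],[-1,0,-106,-171,0]]' 15
python3 - <<'E'
from h import *
H=np.array([.5461,-.1774,.084]); s=telemetry.observe(); b=s["tool_pos"]-[0,0,.159]; d=b-H; a=np.radians(-76.3)
print("r",np.hypot(-(d[0]*np.cos(a)+d[1]*np.sin(a)),d[2]),"ang",np.arctan2(d[2],-(d[0]*np.cos(a)+d[1]*np.sin(a))),"along",-d[0]*np.sin(a)+d[1]*np.cos(a)); go(*s["tool_pos"])
E
```

```text
time: 3.48
tool_pos: [0.5259, -0.0951, 0.4186]
tool_rot: [-3.139, 0.003, -2.905]
contact_force: [2.3, 1.5, -0.4]
opening: 0.0113
grip_force: 15.0
r 0.1950149645387012 ang 1.1210408192167212 along -0.00011650883624233013
d tool mm [0. 0. 0.] roll None yaw -166.42 pos [ 0.5259 -0.0951  0.4186] F [ 2.3  1.5 -0.4] t 3.4833 open 0.011261031469039513 grip 14.998845309019089 q6 -2.13
```

```bash
python3 -m crank '[[-1,0,-17.5,-8,0],[-1,0,-35.7,-14,0],[-1,0,-54.5,-18,0],[-1,0,-73.5,-20.4,0],[-1,0,-92.7,-20.8,0],[-1,0,-111.8,-19.3,0],[-1,0,-130.7,-16,0],[-1,0,-149.2,-10.6,0],[-1,0,-167,-3.5,0],[-1,0,-184,5.4,0],[-1,0,-184,5.4,0],[-1,0,-184,5.4,0]]' 15
python3 - <<'E'
from h import *
H=np.array([.5461,-.1774,.084]); s=telemetry.observe(); b=s["tool_pos"]-[0,0,.159]; d=b-H; a=np.radians(-76.3)
print("r",np.hypot(-(d[0]*np.cos(a)+d[1]*np.sin(a)),d[2]),"ang",np.arctan2(d[2],-(d[0]*np.cos(a)+d[1]*np.sin(a))),"along",-d[0]*np.sin(a)+d[1]*np.cos(a)); go(*s["tool_pos"])
E
```

```text
time: 4.48
tool_pos: [0.5691, -0.2727, 0.4107]
tool_rot: [-3.14, 0.0, -2.904]
contact_force: [0.0, -2.4, 1.6]
opening: 0.0118
grip_force: 15.0
r 0.1942998229975095 ang 2.0998937152156767 along -0.00022886270985158705
d tool mm [0. 0. 0.] roll None yaw -166.37 pos [ 0.5691 -0.2727  0.4107] F [ 0.  -2.4  1.6] t 4.4833 open 0.011754880364691665 grip 15.00509038567543 q6 -2.38
```

```bash
python3 -m crank '[[0.1,0,-5,0,0],[0.1,0,-14,2,0],[0.1,0,-17,0,0],[0.1,0,-17,0,0],[0.1,0,-17,-20,0],[0.1,0,-17,-40,0],[0.1,0,-17,-45,0],[0.1,0,100,-45,0],[0.1,0,100,-45,0],[0.1,0,100,-45,0],[0.1,0,100,-45,0],[0.1,0,100,-45,0]]' 15
python3 - <<'E'
from h import *
for n in ["scene","side"]:
    p,d=vision.read_camera(n); np.savez(n+"1.npz",p=p,d=d)
    if n=="scene": cv2.imwrite("pics/s2.png",p[:,:,::-1])
    W=world(n,d); a=np.radians(-76.3); X=np.array([np.cos(a),np.sin(a)]); Y=np.array([-X[1],X[0]]); C=np.array([.5284,-.1065])
    s=(W[...,:2]-C)@X; t=(W[...,:2]-C)@Y; z=W[...,2]
    m=(abs(s)<.066)&(abs(t)<.092)&(z>.028)&(z<.05); print(n,m.sum(),rect(W[m]),np.percentile(z[m],[5,50,95]))
    m=(z>.2)&(z<.27)&(abs(t)<.06)&(s>.12)&(s<.23); print("bar",m.sum(),np.median(s[m])-.073,np.median(z[m])-.084)
go(.5284,-.1065,.40)
E
```

```text
time: 5.48
tool_pos: [0.5451, -0.1725, 0.4563]
tool_rot: [-3.141, 0.001, -2.899]
contact_force: [0.2, -0.2, -0.4]
opening: 0.0509
grip_force: 0.0
scene 428 (array([ 507.8, -118.9]), array([138.1, 109.3]), 13.7) [0.02856675 0.03427719 0.03991335]
bar 886 0.10369285357585924 0.14555719851367438
side 417 (array([543. , -94.2]), array([152.9,  57. ]), 17.3) [0.02843502 0.03366461 0.03938921]
bar 618 0.11093874766634339 0.15527721347897533
d tool mm [ 0.5 70.3 55.8] roll None yaw -166.28 pos [ 0.5455 -0.1746  0.4559] F [-0.2  0.2  0.4] t 5.5833 open 0.05066945104719831 grip 0.0 q6 -2.25
```

View pics/s2.png

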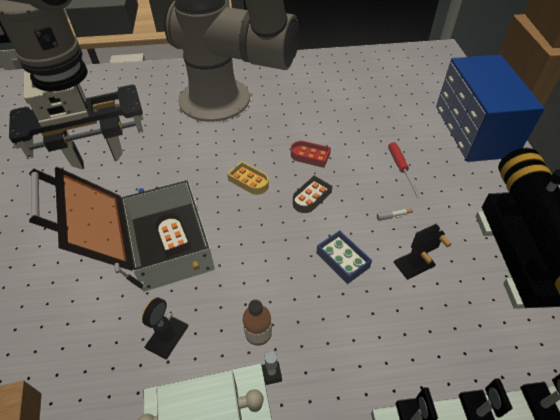

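The scene picture shows the flap laid back on its left side and staying there. The black low tray, with white foam, is in the box at (172,233). I'll look at it from above with the wrist camera.

```bash
python3 -m crank '[[1,-60,70,56,0],[1,-60,70,56,0],[1,-60,70,56,0],[1,-60,70,56,0],[1,-60,70,56,0],[1,-60,70,56,0]]'
cat > low.py <<'E'
from h import *
import sys
C=np.array([float(sys.argv[1]),float(sys.argv[2])]); zlo,zhi=float(sys.argv[3]),float(sys.argv[4]); ztop=float(sys.argv[5]); name=sys.argv[6]
c=vision.get_calibration("wrist"); p,d=vision.read_camera("wrist"); W=world("wrist",d,c); cv2.imwrite(f"pics/{name}.png",p[:,:,::-1])
z=W[...,2]; r=np.hypot(W[...,0]-C[0],W[...,1]-C[1])
m=(z>zlo)&(z<zhi)&(r<.075)
m=cv2.morphologyEx(m.astype(np.uint8),cv2.MORPH_OPEN,np.ones((5,5)))
n,l,st,_=cv2.connectedComponentsWithStats(m); k=1+np.argmax(st[1:,4]); m=l==k
P=W[m]; print("all z",np.percentile(P[:,2],[2,50,98]).round(4),rect(P),m.sum())
cen,sz,a=cv2.minAreaRect((P[:,:2]*1000).astype(np.float32)); a=np.radians(a+(90 if sz[1]>sz[0] else 0)); U=np.array([np.cos(a),np.sin(a)])
V=np.array([-U[1],U[0]]); q=P[:,:2]*1000-cen; u=q@U; v=q@V
for sg in (1,-1): print("end",sg,"width",np.ptp(v[(u*sg)>np.percentile(u*sg,99)-1.5]).round(1))
g=P[:,:2].mean(0)*1000-cen; print("centroid along U",(g@U).round(2),"U deg",np.degrees(a))
go(cen[0]/1000,cen[1]/1000,.4)
E
python3 low.py .528 -.107 .024 .05 .038 w2
```

```text
time: 6.08
tool_pos: [0.5873, -0.0936, 0.4001]
tool_rot: [-3.141, 0.0, -2.903]
contact_force: [0.7, -0.9, 0.1]
opening: 0.0861
grip_force: 0.0
all z [0.0249 0.0373 0.0393] (array([562.7, -82.2]), array([ 5.9, 49.2]), 18.9) 289
end 1 width 5.3
end -1 width 2.1
centroid along U 0.46 U deg 108.9398307800293
d tool mm [21.  17.   0.5] roll None yaw -166.39 pos [ 0.5871 -0.0938  0.4005] F [ 0.2 -0.5  1.3] t 6.1333 open 0.08918568143153467 grip 0.0 q6 -2.1
```

View pics/w2.png

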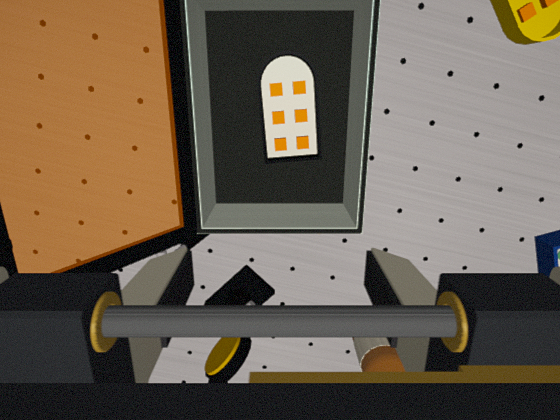

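In the wrist view the foam's round end is up at (288,57), towards the robot, and its square end is at (292,157). I'll fit the foam outline.

```bash
cat > foam.py <<'E'
from h import *
import sys
def foam(u0,v0,u1,v1,name=None,zrim=None):
    c=vision.get_calibration("wrist"); p,d=vision.read_camera("wrist")
    if name: cv2.imwrite(f"pics/{name}.png",p[:,:,::-1])
    W=world("wrist",d,c); q=p.astype(int); m=((q[...,0]>150)&((q[...,1]>150)|(q[...,0]-q[...,2]>90))).astype(np.uint8)
    mm=np.zeros_like(m); mm[v0:v1,u0:u1]=m[v0:v1,u0:u1]; mm=cv2.morphologyEx(mm,cv2.MORPH_OPEN,np.ones((3,3)))
    cs,_=cv2.findContours(mm,cv2.RETR_EXTERNAL,cv2.CHAIN_APPROX_NONE); h=cv2.convexHull(max(cs,key=cv2.contourArea))
    f=np.zeros_like(m); cv2.fillPoly(f,[h],1); P=W[(f>0)&(q[...,1]>150)]; zf=np.nanmedian(P[:,2])
    # rays of the filled hull onto the foam plane
    K=np.array(c["camera_matrix"]);R=cv2.Rodrigues(np.array(c["rvec"]))[0];o=-R.T@np.array(c["tvec"]).ravel()
    v,u=np.nonzero(f); D=np.c_[(u-K[0,2])/K[0,0],(v-K[1,2])/K[1,1],np.ones(len(u))]@R; B=o+D*((zf-o[2])/D[:,2])[:,None]
    cen,sz,a=cv2.minAreaRect((B[:,:2]*1000).astype(np.float32)); a=np.radians(a+(90 if sz[1]>sz[0] else 0)); U=np.array([np.cos(a),np.sin(a)]); g=(B[:,:2].mean(0)*1000-cen)@U
    if g>0: a+=np.pi   # centroid lies towards the square (-x) end
    print("foam z",zf.round(4),"cen",np.round(cen,1),"size",np.round(sz,1),"yaw",np.degrees(a).round(1),"g",g.round(2),"cam",o.round(3))
    return np.array(cen)/1000,a
if __name__=="__main__": foam(*map(int,sys.argv[1:5]),*sys.argv[5:])
E
python3 foam.py 225 30 345 190; python3 -c "
from h import *
go(.44,.2235,.33,132)"
```

```text
foam z 0.022 cen [ 519.2 -100.1] size [94.3 50.9] yaw 198.2 g 0.58 cam [ 0.504 -0.114  0.38 ]
d tool mm [ 68.4 343.   70.3] roll 1.0750592158756387 yaw -166.4 pos [ 0.587  -0.0938  0.4007] F [-0.1  0.4  0.3] t 6.1833 open 0.09065090568320942 grip 0.0 q6 -2.1
```

```bash
python3 -c "
from h import *
go(.48,.179,.36,132)"; python3 -m crank '[[1,40,281,40,1.075],[1,40,281,40,1.075],[1,40,281,40,1.075],[1,40,281,40,1.075],[1,40,281,40,1.075],[1,40,281,40,1.075],[1,40,281,40,1.075],[1,40,281,40,1.075],[1,40,281,40,1.075],[1,40,281,40,1.075],[1,40,281,40,1.075],[1,40,281,40,1.075]]'; python3 -c "
from foam import *
foam(100,0,460,240,'w3')
go(.48,.179,.36,132)"
```

```text
d tool mm [ 39.9 290.3  40.4] roll 1.0750592158756387 yaw -166.4 pos [ 0.587  -0.0938  0.4007] F [-0.1  0.4  0.3] t 6.1833 open 0.09065090568320942 grip 0.0 q6 -2.1
time: 7.18
tool_pos: [0.4821, 0.1704, 0.3605]
tool_rot: [3.141, 0.001, 2.308]
contact_force: [-0.9, -0.8, 0.3]
opening: 0.0919
grip_force: 0.0
foam z 0.014 cen [438.3 223. ] size [50.  93.1] yaw 312.8 g 4.36 cam [0.425 0.233 0.34 ]
d tool mm [7.7 4.3 0.3] roll 0.0031670104188621373 yaw 132.18 pos [0.482  0.1704 0.3603] F [-0.5 -0.  -0.4] t 7.2333 open 0.09148384012091193 grip 0.0 q6 -0.55
```

View pics/w3.png

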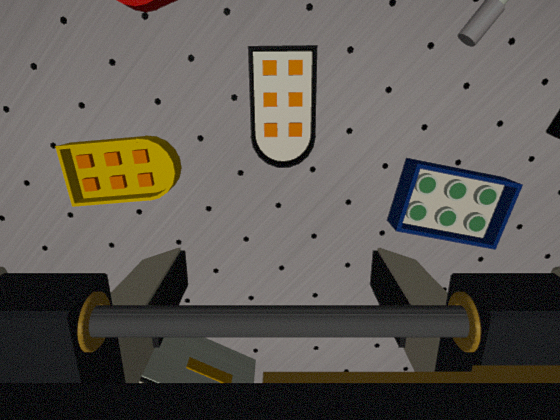

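```bash
python3 -c "
from h import *
go(.4383,.2230,.25,132.8)"; python3 -m crank '[[1,0,0,0,-0.011],[1,0,0,0,-0.011]]'; python3 -c "
from h import *
go(.4383,.2230,.25,132.8)"
```

```text
d tool mm [ 68.4   2.8 110.3] roll -0.010795623597092519 yaw 132.18 pos [0.482  0.1704 0.3603] F [-0.5 -0.  -0.4] t 7.2333 open 0.09148384012091193 grip 0.0 q6 -0.55
time: 7.4
tool_pos: [0.4819, 0.1708, 0.36]
tool_rot: [3.141, 0.0, 2.318]
contact_force: [-0.4, -0.1, 0.3]
opening: 0.0914
grip_force: 0.0
d tool mm [ 67.9   3.5 110. ] roll -0.00010439608462498029 yaw 132.79 pos [0.4819 0.1708 0.36  ] F [-0.4 -0.1  0.3] t 7.4 open 0.09141895487793932 grip 0.0 q6 -0.56
```

```bash
python3 -m crank '[[1,34,2,40,0],[1,67.9,3.5,80,0],[1,67.9,3.5,110,0],[1,67.9,3.5,110,0],[1,67.9,3.5,110,0],[1,67.9,3.5,110,0]]';  python3 -c "
from h import *
go(.4383,.2230,.195,132.8)"
```

```text
time: 7.9
tool_pos: [0.4392, 0.2234, 0.251]
tool_rot: [3.141, 0.001, 2.317]
contact_force: [0.3, 0.3, 0.1]
opening: 0.0917
grip_force: 0.0
d tool mm [ 0.4 -1.  56. ] roll -0.0006585113017680833 yaw 132.76 pos [0.4392 0.2234 0.251 ] F [0.3 0.3 0.1] t 7.9 open 0.09173070357431312 grip 0.0 q6 -0.43
```

```bash
python3 -m crank '[[1,0.5,-0.5,25,0],[1,0.5,-0.5,50,0],[1,0.5,-0.5,55.5,0],[1,0.5,-0.5,55.5,0],[-1,0.5,-0.5,55.5,0],[-1,0.5,-0.5,55.5,0],[-1,0.5,-0.5,55.5,0],[-1,0.5,-0.5,55.5,0],[-1,0.5,-0.5,55.5,0],[-1,0.5,-0.5,55.5,0],[-1,0.5,-0.5,55.5,0],[-1,0.5,-0.5,55.5,0]]' 25;  python3 -c "
from h import *
go(.4383,.2230,.195,132.8)"
```

```text
time: 8.9
tool_pos: [0.4375, 0.2237, 0.1949]
tool_rot: [3.141, 0.0, 2.317]
contact_force: [-1.7, -0.1, 5.9]
opening: 0.0556
grip_force: 25.0
d tool mm [-1.   0.1 -0.1] roll -0.0009006884211655297 yaw 132.75 pos [0.4375 0.2237 0.1949] F [-1.7 -0.1  5.9] t 8.9 open 0.05558807285270259 grip 25.001225173473358 q6 -0.43
```

```bash
python3 -m crank '[[-1,0,0,-20,0],[-1,0,0,-50,0],[-1,0,0,-90,0],[-1,0,0,-130,0],[-1,0,0,-150,0],[-1,0,0,-150,0],[-1,0,0,-150,0]]';  python3 - <<'E'
from h import *
from scipy.spatial.transform import Rotation as Ro
s=telemetry.observe(); c=vision.get_calibration("wrist"); p,d=vision.read_camera("wrist"); cv2.imwrite("pics/w4.png",p[:,:,::-1]); W=world("wrist",d,c)
T=(W-s["tool_pos"])@Ro.from_euler("xyz",s["tool_rot"]).as_matrix()*1000
x,y,z=T[...,0],T[...,1],T[...,2]
m=(z>155)&(z<175)&(abs(y)<22)&(x>0)&(x<80); print(m.sum(),np.percentile(x[m],[50,90,97,99.5]).round(1) if m.any() else 0,np.percentile(z[m],[2,50,98]))
for a,b in [(-22,-15),(-8,8),(15,22)]:
    k=m&(y>a)&(y<b)&(z<168); print(k.sum(),np.percentile(x[k],[95,99,100]).round(1) if k.any() else 0)
go(.5192,-.1001,.34,18.2)
E
```

```text
time: 9.48
tool_pos: [0.4372, 0.2236, 0.3448]
tool_rot: [3.14, 0.001, 2.317]
contact_force: [-0.3, -0.8, -2.4]
opening: 0.0557
grip_force: 25.0
3726 [34.  48.9 49.1 49.2] [164.06404056 173.5254636  174.81866608]
150 [49.  49.2 49.3]
337 [49.  49.2 49.3]
146 [49.1 49.2 49.3]
d tool mm [-293.5 -159.2    3.5] roll 1.9992390931684134 yaw 132.75 pos [0.4369 0.2235 0.3434] F [-0.7  0.2 -1.9] t 9.5333 open 0.05554168595490341 grip 24.999539852142334 q6 -0.43
```

View pics/w4.png

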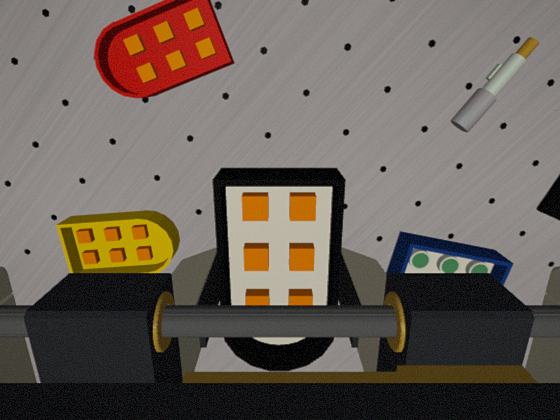

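The tray is square in the grip, with its edge at 49.2 mm and level. I'll carry it over the box in two calls.

```bash
python3 -m crank '[[-1,-24,-13,0,0.12],[-1,-49,-27,0,0.24],[-1,-73,-40,0,0.36],[-1,-98,-53,0,0.48],[-1,-122,-66,0,0.6],[-1,-147,-80,0,0.72],[-1,-171,-93,0,0.84],[-1,-196,-106,0,0.96],[-1,-220,-119,0,1.08],[-1,-245,-132,0,1.2],[-1,-269,-146,0,1.32],[-1,-269,-146,0,1.32]]';  python3 -c "
from h import *
go(.5200,-.0999,.345,18.2)"
```

```text
time: 10.53
tool_pos: [0.5133, -0.077, 0.3418]
tool_rot: [-3.139, 0.002, 0.987]
contact_force: [-0.3, -1.3, -0.9]
opening: 0.0556
grip_force: 25.0
d tool mm [-15.4  18.2  -3.2] roll 0.6697877803026917 yaw 56.58 pos [ 0.5133 -0.077   0.3418] F [-0.3 -1.3 -0.9] t 10.5333 open 0.05558324265473744 grip 25.00037133693695 q6 0.29
```

```bash
python3 -m crank '[[-1,-5,6,0,0.11],[-1,-10,12,0,0.22],[-1,-15.4,18.2,0,0.33],[-1,-15.4,18.2,0,0.44],[-1,-15.4,18.2,0,0.55],[-1,-15.4,18.2,0,0.67],[-1,-15.4,18.2,0,0.67],[-1,-15.4,18.2,0,0.67],[-1,-15.4,18.2,0,0.67],[-1,-15.4,18.2,0,0.67]]';  python3 -c "
from h import *
go(.5200,-.0999,.240,18.2)"
```

```text
time: 11.37
tool_pos: [0.5196, -0.0956, 0.3438]
tool_rot: [-3.141, 0.001, 0.33]
contact_force: [0.3, 0.0, -1.3]
opening: 0.0558
grip_force: 25.0
d tool mm [ -0.9   4.3 103.8] roll 0.01205582245455794 yaw 18.89 pos [ 0.5196 -0.0956  0.3438] F [ 0.3  0.  -1.3] t 11.3667 open 0.055837125357886395 grip 24.99948889017105 q6 0.91
```

```bash
python3 -m crank '[[-1,-0.9,4.3,0,0.012],[-1,-0.9,4.3,30,0.012],[-1,-0.9,4.3,60,0.012],[-1,-0.9,4.3,85,0.012],[-1,-0.9,4.3,97,0.012],[-1,-0.9,4.3,97,0.012],[-1,-0.9,4.3,97,0.012],[-1,-0.9,4.3,97,0.012]]';  python3 -c "
from h import *
go(.5200,-.0999,.2265,18.2)"
```

```text
time: 12.03
tool_pos: [0.5207, -0.1005, 0.2485]
tool_rot: [3.14, -0.002, 0.315]
contact_force: [0.8, 0.2, -0.1]
opening: 0.0563
grip_force: 25.0
d tool mm [-0.5 -0.8 22. ] roll -0.0026783236626588547 yaw 18.05 pos [ 0.5207 -0.1005  0.2485] F [ 0.8  0.2 -0.1] t 12.0333 open 0.05626013901341054 grip 24.9996355175972 q6 0.92
```

```bash
python3 -m crank '[[-1,-0.5,-0.8,5,0],[-1,-0.5,-0.8,10,0],[-1,-0.5,-0.8,13,0],[-1,-0.5,-0.8,15,0],[-1,-0.5,-0.8,17,0],[-1,-0.5,-0.8,18.5,0],[-1,-0.5,-0.8,19,0],[-1,-0.5,-0.8,19,0]]';  python3 -c "
from h import *
go(.5200,-.0999,.2265,18.2)"
```

```text
time: 12.7
tool_pos: [0.5195, -0.0996, 0.2283]
tool_rot: [-3.141, 0.0, 0.315]
contact_force: [0.0, 0.7, -1.0]
opening: 0.0558
grip_force: 25.0
d tool mm [0.4 0.5 1.8] roll -0.0028838042118226603 yaw 18.03 pos [ 0.5195 -0.0996  0.2283] F [ 0.   0.7 -1. ] t 12.7 open 0.05584913665018963 grip 24.99958097934723 q6 0.92
```

It's 4 mm below rim level with no contact force, so the foot has entered. I'll ease it onto the seat.

```bash
python3 -m crank '[[-1,0,0,0.5,0],[-1,0,0,1,0],[-1,0,0,1.5,0],[-1,0,0,2,0],[-1,0,0,2.4,0],[-1,0,0,2.4,0],[-1,0,0,2.4,0],[-1,0,0,2.4,0]]';  python3 -c "
from h import *
go(.5200,-.0999,.2265,18.2)"
```

```text
time: 13.37
tool_pos: [0.5195, -0.0996, 0.2268]
tool_rot: [3.141, -0.001, 0.315]
contact_force: [-1.9, 0.7, 6.7]
opening: 0.056
grip_force: 25.0
d tool mm [0.4 0.5 0.3] roll -0.002807932920733336 yaw 18.04 pos [ 0.5195 -0.0996  0.2268] F [-1.9  0.7  6.7] t 13.3667 open 0.055980206123908346 grip 25.001354813575745 q6 0.92
```

```bash
python3 -m crank '[[0.45,0,0,0,0],[0.45,0,0,0,0],[0.45,0,0,0,0],[0.45,0,0,0,0],[0.45,0,0,-20,0],[0.45,0,0,-50,0],[0.45,0,0,-90,0],[0.45,0,0,-130,0],[0.45,0,0,-170,0],[0.45,0,0,-190,0],[0.45,-60,20,-190,0],[0.45,-60,20,-190,0]]';  python3 - <<'E'
from h import *
s=telemetry.observe(); c=vision.get_calibration("wrist"); p,d=vision.read_camera("wrist"); cv2.imwrite("pics/w5.png",p[:,:,::-1]); W=world("wrist",d,c)
z=W[...,2]; r=np.hypot(W[...,0]-.5192,W[...,1]+.1001)
m=(z>.052)&(z<.075)&(r<.06)&(p.max(2)<90); print(m.sum(),np.percentile(z[m],[5,25,50,75,95]).round(4),rect(W[m]))
go(.52,-.1,.4)
E
```

```text
time: 14.37
tool_pos: [0.4674, -0.1376, 0.4174]
tool_rot: [3.139, -0.001, 0.317]
contact_force: [0.6, -0.8, -0.6]
opening: 0.0665
grip_force: 0.0
1128 [0.0555 0.0611 0.0618 0.0624 0.0632] (array([517.2, -99.7]), array([99.2, 56. ]), 18.4)
d tool mm [ 64.1 -20.2  16.5] roll None yaw 18.02 pos [ 0.4654 -0.139   0.4166] F [-1.2 -0.9 -0.4] t 14.4167 open 0.06611899329327525 grip 0.0 q6 0.81
```

View pics/w5.png

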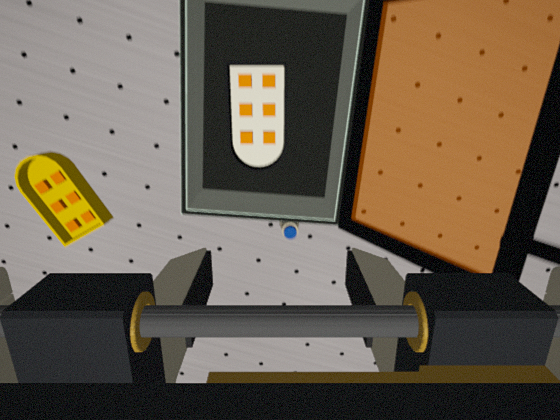

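The picture shows the tray upright in the box with the outlines agreeing, round end at (258,165). Its rim is 61.8 mm up (62 expected), so it is seated. Next is the bar.

```bash
python3 -c "
from h import *
go(.5729,-.2872,.455,13.7)"; python3 -m crank '[[-0.1,0,0,-38,0.075],[-0.1,0,0,-38,0.075],[-0.1,0,0,-38,0.075]]'; python3 -c "
from h import *
go(.5729,-.2872,.455,13.7)"
```

```text
d tool mm [ 56.4 174.2 -38.2] roll 0.07532124782717631 yaw 18.02 pos [ 0.4654 -0.139   0.4166] F [-1.2 -0.9 -0.4] t 14.4167 open 0.06611899329327525 grip 0.0 q6 0.81
time: 14.67
tool_pos: [0.4687, -0.1374, 0.4557]
tool_rot: [3.139, -0.003, 0.24]
contact_force: [0.6, 0.4, -0.3]
opening: 0.0512
grip_force: 0.0
d tool mm [ 65.7 170.2   1.4] roll 0.0003976725612728771 yaw 13.72 pos [ 0.4687 -0.1374  0.4557] F [ 0.6  0.4 -0.3] t 14.6667 open 0.051206270655296315 grip 0.0 q6 0.89
```

```bash
python3 -m crank '[[-0.1,13,34,0,0],[-0.1,26,68,0,0],[-0.1,39,102,0,0],[-0.1,52,136,0,0],[-0.1,65.7,170.2,0,0],[-0.1,65.7,170.2,0,0],[-0.1,65.7,170.2,0,0],[-0.1,65.7,170.2,0,0]]'
python3 - <<'E'
from h import *
go(.5729,-.2872,.398,13.7)
for n in ["wrist","side","scene"]:
    c=vision.get_calibration(n); p,d=vision.read_camera(n); W=world(n,d,c); a=np.radians(-76.3); X=np.array([np.cos(a),np.sin(a)]); Y=np.array([-X[1],X[0]])
    s=(W[...,:2]-[.5461,-.1774])@X; t=(W[...,:2]-[.5461,-.1774])@Y; z=W[...,2]-.084
    L=p.astype(int); m=(np.hypot(s-.113,z-.155)<.02)&(abs(t)<.048); k=m.sum()
    print(n,k, np.percentile(s[m],[5,50,95]).round(4) if k else 0,np.percentile(z[m],[5,50,95]).round(4) if k else 0)
E
```

```text
time: 15.33
tool_pos: [0.5728, -0.2865, 0.4525]
tool_rot: [-3.139, 0.002, 0.24]
contact_force: [0.3, 0.5, 0.9]
opening: 0.0415
grip_force: 0.0
d tool mm [-0.   0.8 54.5] roll 0.0011266166170087466 yaw 13.76 pos [ 0.5728 -0.2865  0.4525] F [0.3 0.5 0.9] t 15.3333 open 0.04152044027765868 grip 0.0 q6 0.75
wrist 2961 [0.1101 0.1153 0.1207] [0.1558 0.1591 0.1607]
side 243 [0.1118 0.1176 0.1222] [0.1561 0.1595 0.1614]
scene 308 [0.1084 0.1123 0.1185] [0.1549 0.1592 0.1613]
```

```bash
python3 -m crank '[[-0.1,0,2,20,0],[-0.1,0,2,40,0],[-0.1,0,2,54,0],[-0.1,0,2,54,0],[-0.1,0,2,54,0],[-1,0,2,54,0],[-1,0,2,54,0],[-1,0,2,54,0],[-1,0,2,54,0],[-1,0,2,54,0],[-1,0,2,54,0]]' 15
python3 - <<'E'
from h import *
H=np.array([.5461,-.1774,.084]); s=telemetry.observe(); b=s["tool_pos"]-[0,0,.159]; d=b-H; a=np.radians(-76.3)
f=-(d[0]*np.cos(a)+d[1]*np.sin(a)); r=np.hypot(f,d[2]); th=np.arctan2(d[2],f); print("r",r,"ang",th,"f,z",f,d[2]); go(*s["tool_pos"],13.7)
for A in np.arange(2.1,-.01,-.1): print(round(A,1),"dy",round(-1000*(.193*np.cos(A)-.193*np.cos(th)),1),"dz",round(-1000*(.193*np.sin(A)-.193*np.sin(th)),1))
E
```

```text
time: 16.4
tool_pos: [0.5734, -0.2892, 0.4005]
tool_rot: [3.14, -0.001, 0.24]
contact_force: [1.8, -3.1, 0.7]
opening: 0.0113
grip_force: 15.0
r 0.19510389615944435 ang 2.201914752845619 f,z -0.11512068484989037 0.15752065964909956
d tool mm [0. 0. 0.] roll 0.0004679550189834458 yaw 13.73 pos [ 0.5734 -0.2892  0.4005] F [ 1.8 -3.1  0.7] t 16.4 open 0.011260451096727226 grip 14.99997854232788 q6 0.74
2.1 dy -16.4 dz -10.8
2.0 dy -33.6 dz -19.7
1.9 dy -51.5 dz -26.8
1.8 dy -70.0 dz -32.1
1.7 dy -89.0 dz -35.6
1.6 dy -108.2 dz -37.1
1.5 dy -127.5 dz -36.7
1.4 dy -146.7 dz -34.4
1.3 dy -165.5 dz -30.1
1.2 dy -183.8 dz -24.1
1.1 dy -201.4 dz -16.2
1.0 dy -218.2 dz -6.6
0.9 dy -233.9 dz 4.6
0.8 dy -248.3 dz 17.4
0.7 dy -261.5 dz 31.5
0.6 dy -273.2 dz 46.8
0.5 dy -283.3 dz 63.3
0.4 dy -291.6 dz 80.7
0.3 dy -298.3 dz 98.8
0.2 dy -303.0 dz 117.5
0.1 dy -305.9 dz 136.6
-0.0 dy -306.9 dz 155.8
```

```bash
python3 -m crank '[[-1,0,-16.4,-10.8,0],[-1,0,-33.6,-19.7,0],[-1,0,-51.5,-26.8,0],[-1,0,-70,-32,0],[-1,0,-89,-35.6,0],[-1,0,-108.2,-37.1,0],[-1,0,-127.5,-36.7,0],[-1,0,-146.7,-34.4,0],[-1,0,-165.5,-30.1,0],[-1,0,-183.8,-24.1,0],[-1,0,-201.4,-16.2,0],[-1,0,-201.4,-16.2,0]]' 20
cat > ang.py <<'E'
from h import *
H=np.array([.5461,-.1774,.084]); s=telemetry.observe(); b=s["tool_pos"]-[0,0,.159]; d=b-H; a=np.radians(-76.3)
f=-(d[0]*np.cos(a)+d[1]*np.sin(a)); r=np.hypot(f,d[2]); th=np.arctan2(d[2],f); print("r",r,"ang",th,"f,z",f,d[2],"along",-d[0]*np.sin(a)+d[1]*np.cos(a)); go(*s["tool_pos"],13.7)
E
python3 ang.py
```

```text
time: 17.4
tool_pos: [0.5252, -0.0903, 0.4156]
tool_rot: [-3.139, -0.001, 0.242]
contact_force: [2.0, 3.6, 1.9]
opening: 0.0109
grip_force: 20.0
r 0.19449785846595125 ang 1.0920276580342823 f,z 0.08960256513542982 0.17262907422850954 along 0.0002972432356377376
d tool mm [0. 0. 0.] roll 0.0029703197787416258 yaw 13.87 pos [ 0.5252 -0.0903  0.4156] F [2.  3.6 1.9] t 17.4 open 0.010872634268007789 grip 19.994610249996185 q6 1.01
```

```bash
python3 -m crank '[[-1,0,-16.8,9.6,0],[-1,0,-32.5,20.8,0],[-1,0,-46.9,33.6,0],[-1,0,-60.1,47.7,0],[-1,0,-71.8,63,0],[-1,0,-81.9,79.5,0],[-1,0,-90.2,96.9,0],[-1,0,-94,106,0],[-1,0,-96.9,115,0],[-1,0,-99.5,124.3,0],[-1,0,-101.6,133.7,0],[-1,0,-101.6,133.7,0]]' 20; python3 ang.py
```

```text
time: 18.4
tool_pos: [0.5018, 0.0055, 0.2812]
tool_rot: [3.141, -0.001, 0.24]
contact_force: [4.4, -0.6, -2.6]
opening: 0.011
grip_force: 20.0
r 0.19203157433877996 ang 0.20008291411202173 f,z 0.18820056401434232 0.03816638897922901 along 0.0003217252366931253
d tool mm [0. 0. 0.] roll 0.000492814163408184 yaw 13.73 pos [0.5018 0.0055 0.2812] F [ 4.4 -0.6 -2.6] t 18.4 open 0.010981033330920497 grip 19.998808801174164 q6 1.19
```

```bash
python3 -m crank '[[-1,0,-1,5,0],[-1,0,-2,10,0],[-1,0,-2.6,15,0],[-1,0,-3.1,20,0],[-1,0,-3.5,25,0],[-1,0,-3.7,29,0],[-1,0,-3.8,32,0],[-1,0,-3.8,34,0],[-1,0,-3.8,36,0],[-1,0,-3.8,37,0],[-1,0,-3.8,37,0],[-1,0,-3.8,37,0]]' 20; python3 ang.py
```

```text
time: 19.4
tool_pos: [0.5014, 0.0086, 0.2487]
tool_rot: [3.139, -0.006, 0.24]
contact_force: [-2.4, -2.2, 25.7]
opening: 0.0113
grip_force: 20.0
r 0.19139003774973262 ang 0.02980294709484454 f,z 0.19130504622699043 0.0057031428119178745 along 0.0006258802205578798
d tool mm [0. 0. 0.] roll 0.0005698571672292374 yaw 13.73 pos [0.5014 0.0086 0.2487] F [-2.4 -2.2 25.7] t 19.4 open 0.01125042892627501 grip 20.001836121082306 q6 1.2
```

25 N of upward reaction shows the flap is on its seat. I'll ease the pressure, open the fingers and retreat.

```bash
python3 -m crank '[[-1,0,0,-2,0],[-1,0,0,-3,0],[-0.35,0,0,-3,0],[-0.35,0,0,-3,0],[-0.35,0,0,-3,0],[-0.35,0,0,-20,0],[-0.35,0,0,-50,0],[-0.35,0,0,-90,0],[-0.35,0,0,-120,0],[-0.35,0,-60,-120,0],[-0.35,0,-100,-120,0],[-0.35,0,-100,-120,0]]' 20
python3 - <<'E'
from h import *
for n in ["side","scene"]:
    p,d=vision.read_camera(n); cv2.imwrite(f"pics/{n}9.png",p[:,:,::-1]); W=world(n,d); q=np.load(n+"0.npz"); W0=world(n,q["d"])
    a=np.radians(-76.3); X=np.array([np.cos(a),np.sin(a)]); Y=np.array([-X[1],X[0]])
    for w in (W0,W):
        s=(w[...,:2]-[.5461,-.1774])@X; t=(w[...,:2]-[.5461,-.1774])@Y
        m=(abs(s+.192)<.01)&(abs(t)<.05)&(w[...,2]>.06)&(w[...,2]<.13); print(n,m.sum(),np.median(w[m][:,2]).round(4))
        m=(s<-.02)&(s>-.14)&(abs(t)<.08)&(w[...,2]>.06)&(w[...,2]<.13); k=np.polyfit(-s[m],w[m][:,2],1); print("slope",k)
go(.4,.2,.4)
E
```

```text
time: 20.4
tool_pos: [0.475, 0.1091, 0.3657]
tool_rot: [-3.14, 0.001, 0.24]
contact_force: [-0.9, 0.7, -0.0]
opening: 0.0298
grip_force: 0.0
side 158 0.0908
slope [0.00088764 0.0889614 ]
side 164 0.0909
slope [0.00093153 0.08892674]
scene 195 0.0912
slope [-1.74745437e-05  8.87340320e-02]
scene 198 0.0911
slope [0.00028561 0.08876182]
d tool mm [ -51.2 -106.9  -34.5] roll None yaw 13.95 pos [0.4754 0.1086 0.3653] F [ 0.1 -1.2 -0.1] t 20.5 open 0.029964208507778 grip 0.0 q6 1.39
```

View pics/scene9.png

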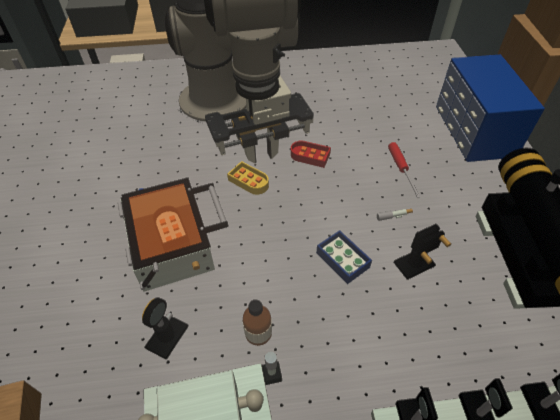

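The flap is shut: its bar height and slope match the start. The tray is inside the box, nothing else has moved, and the arm is clear.

```bash
python3 -c "
from cell import ticket
print(ticket.hand_in())"
```

```text
the job is handed in; nothing more can be done
None
```

The black tray is nested and fully seated on its match in the dry box, the flap was eased fully shut, nothing else was visibly moved, and the job is handed in (no verdict was returned).

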